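# Clamp the tube, then hang the vise board out over the stool's edge and hold it

### The arm

A 7-joint arm with a two-finger parallel gripper is mounted at the origin on the work surface. World frame = base frame: x ahead of the robot, y to its left, z up, the work surface at z = 0. Lengths are in m, angles in rad, forces in N, time in s.
With the tool pointing down it reaches from about 0.4 to 0.875 m from the base axis. Payload 19.3 kg.
Tool frame: the origin (TCP) lies midway between the tips of the shut fingers; the grasp point (between the pads) lies 19 mm behind it; x points along the fingers, y is the direction in which the jaws open and shut, and the axes are right-handed (so a half turn about x gives the same grasp; the last joint's range is limited). The gripper opens to 85 mm and grips with 20 to 120 N. Pads are 22 mm wide; open, the fingers measure 114 mm over their backs; the gripper's body (76 mm by 85 mm) begins 54 mm behind the grasp point. The pads swing forward as they close: fully open they stand 13 mm farther back than shut.
Start: joints at [-1.358, 0.521, -0.036, 1.599, 0.021, 1.021, -0.113], TCP at [0.174, 0.6, 0.231] pointing down, gripper open.
Joint ranges: [-2.91, 2.91], [-0.3, 2.13], [-1.5, 1.42], [0.17, 2.43], [-1.26, 4.41], [0.16, 1.93], [-2.52, 2.52]. Speed limits (rad/s): [1.89, 1.89, 2.39, 2.39, 3.01, 3.01, 3.01].

### API

Orientations are given as [roll, pitch, yaw] about the fixed x, y, z axes, in that order (R = Rz(yaw) Ry(pitch) Rx(roll)).
In Python, from workcell import telemetry, vision, workorder gives the robot as it stands. The module is installed in compiled form; this text tells all that it offers.
- The arm moves only by the tool play_rows, never from a script. Its argument "deltas" is a list of rows, each a list of 7 numbers: the shift along the world's x, y, z in mm, then the turn, a rotation vector about the world's x, y, z in degrees, then the finger opening in mm, from 0 to 85.4. In form: [[x, y, z, wx, wy, wz, jaw], ...]. A call has 1 to 8 rows; each row shifts and turns the commanded pose from where the row before left it; what a row does not reach is not made up. A row lasts 1/8 s, in which the tool goes at most 62.5 mm and 10.7 degrees, less where a joint would pass 70% of its speed; a pose out of reach is approached as far as the arm can. A call with a gripper value outside its range is refused whole. The fingers move at their own pace and stop on an object; "grip_force" is the grip in N (left out, the last holds). Time passes only in rows, so rows that do not move let the fingers close. It gives the time, the measured TCP pose, the force and the opening at its end, in the units of the state.
- telemetry.observe(): the state, without advancing time (a new reading comes with each control period).
- vision.grab_frame(name): name is "scene" or "side" or "wrist"; returns the picture (420x560x3 uint8, red, green, blue); there is no depth.
- vision.camera_info(name): a dict with "mtx" (3x3 intrinsics, pixels), "k1" (the pictures are not rectified: a ray, as slopes to the right and down, at radius r is drawn at 1 + k1 r^2 times it, then the intrinsics apply), "rvec" (rotation vector, rad) and "tvec" (3), from world to camera coordinates, as OpenCV has them. Camera axes: x right, y down, z forward; pixel columns grow to the right and rows downward; lengths in m; the calibration is good to about 2 mm. A picture is of the moment at which its call begins: read the wrist's pose just before it. camera_info takes no time and is no camera call; for the wrist camera it gives the pose at the moment of the call.
- workorder.job_done(): hands the job in, once; it reports no verdict.
The state is a dict: "clock": time; "qpos": joint angles; "qd": joint speeds; "joint_efforts": joint torques, N m; "position": TCP position; "tool_rot": TCP orientation; "force": force on the tool from outside, world axes, zero at the start; "moment": the same for the moment, N m; "grip_width": finger opening in m.
Only numpy, scipy, OpenCV 4.12 (cv2) and the standard library are available. Lean on these libraries where they do the work, as an engineer would, in place of code of your own. Each camera call takes 0.05 s, during which the arm holds its last target. There are 200 camera calls.

### The job

Crank the little vise's handle clockwise until its moving jaw grips the aluminium tube tightly against the fixed jaw. Then let go of the crank, take the plywood board that carries the vise by the wooden cleat at its tail, and slide it straight out until the dark line across the board lies over the stool's edge, with the vise clear of the stool so that filings will drop in the tray and not among the hair clippers. Out there the vise would tip the board off, so keep the tail held down, the board flat on the stool, and finish while still holding it; leave the clipper and the other barber's things where they are.

Things in the scene. Friction and masses are not known exactly. Their poses are not given: they have to be found in the camera images.
- stool: Yellow plastic one-step stool standing on the bench, 280 (x) by 400 (y) by 150 mm high, fixed. Origin: centre of its foot print on the bench. Its flat top is at z = 150. Its +y side is the side over which the board goes out.
- stool_edge (a point): Point on the stool's top edge on the +y side, at the top surface (200 mm from the stool's centre along the stool's y), about where the board passes. Axes as the stool: y points square out over the edge, x runs along the edge, z up.
- vise_board: Loose plywood board, 120 (x) by 360 (y) by 12 mm, with a small machine vise screwed on its outer (+y) end; 0.85 to 1 kg in all. It lies on the stool, y pointing out over the edge within 5 degrees, outer end 10 to 50 mm past the edge. Origin: centre of the board's underside. Its upper side is bare from y = -144 to 45. Centre of gravity at about y = 60.
- line (a point): Middle of the dark line, 5 mm wide, straight across the board's upper side (12 mm above its underside), 25 mm outward of the board's centre. Axes as the board. With the line over the edge the board overhangs 155 mm and would tip outward but for about 2 N down at the cleat.
- cleat_top (a point): Middle of the top of the wooden cleat, a batten 90 (x) by 22 (y) by 30 mm high fixed across the board 155 mm inward of its centre (14 mm from cleat to tail end); top 42 mm above the board's underside. Can be pinched along the board's y from above. Axes as the board.
- screw_front (a point): Point on the vise screw's axis, at the outer face of the front bracket (y = 180 mm of the board, 38 mm above its underside). The axis runs along the board's y; axes as the board. The bracket, 50 wide and 14 thick, rises 14 mm above the axis; the fixed jaw (y = 53 to 75 of the board, 60 wide) 16 mm.
- crank (a joint): Angle of the vise crank (rad), grows clockwise as seen from outside facing the bracket; this closes the jaw 8 mm a turn. At 0 the arm points up, the jaws 27 mm apart; at angle a the knob is at -28 sin(a) mm along the board's x and 28 cos(a) up from the screw axis. Starts at 0 to 4, meets the tube at about 8.6, is tight at 8.9 to 9.1, springs back to 8.8 and stays. Rubs with 0.03 N m.
- crank_grip (a point): Middle of the crank's black knob, a round grip 16 mm in diameter and 31 mm long that turns freely on its pin; it lies along the board's y, 28 mm from the screw axis and 30 mm outward of the bracket's face, free at its outer end. The flat crank arm is 6 to 13 mm outward of the bracket. About 8 N down or 3 N sideways here begins to shift the board.
- jaw: Moving jaw of the vise, 60 wide (x), 30 thick (y), 28 high. Origin: foot of its gripping face on the vise bed, in the middle, 26 mm above the board's underside. Slides towards the fixed jaw (-y of the board) as the crank turns.
- tube: Loose square aluminium tube, 16 by 16 mm, 140 long (x), 50 g, lying across the board on the vise bed between the jaws, within 5 degrees of square. Origin: middle of its underside.
- tray: Grey plastic tray, 260 by 220 by 30 mm high, on the bench below the stool's edge, fixed. Origin: centre of its underside.
- clipper: Black hair clipper, 44 by 170 by 36 mm, with its grey cover on the blades, lying on the stool beside the board. Leave alone.
- tin: Round aluminium tin, 68 mm in diameter, 24 high, on the stool. Leave alone.
- guard_comb: Small green clipper guard, 36 by 44 by 21 mm, on the stool. Leave alone.
- steel_comb: Flat steel comb, 28 by 180 by 4.5 mm, on the bench by the stool's -y end. Leave alone.
There are look-alikes about, which are no part of the job. There is more than one size of the tube; the one meant has the size given above.

How it is judged:
On the way, in this order (a step that is already met when the one before it is completed fails the run):
1. the vise is cranked shut on the tube (contact force between jaw and tube above 8 N), for 0.3 s.
2. the board is slid out, its line over the stool's edge, flat and held (y of line in the frame of stool_edge between -0.01 and 0.01 m and angle between vise_board's own z axis and vertical below 0.05 rad and contact force between the fingers and vise_board above 0.5 N), for 0.3 s.
At the end, for the whole second after the job is handed in: The robot's fingers still hold the tail side of the board: the line lies within 10 mm of the stool's edge, the board is square to the edge within 0.15 rad, flat within 0.05 rad, at rest on the stool and borne by nothing else but the robot's hold, and the vise still grips the tube with more than 5 N (all of step 2 and angle between the y axis of vise_board and the y axis of stool, either way round below 0.15 rad and contact force between vise_board and stool above 1 N and y of the grasp point in the frame of line below 0 m and contact force between vise_board and tray below 0.2 N and contact force between vise_board and clipper below 0.5 N and linear speed of vise_board below 0.02 m/s and contact force between jaw and tube above 5 N); the arm keeps its last pose, push and grip.
It fails at once if the board tips over the edge (angle between vise_board's own z axis and vertical above 0.17 rad).
It fails at once if a barber's thing is shoved about (more than 25 mm) (distance of any of clipper, tin, guard_comb, steel_comb from where it was at the start of the episode above 0.025 m).
It also fails if it takes over 61 s, if anything falls off the work surface, if the arm or the gripper's body presses on something with over 40 N, if the wrist force passes 120 N, or if a joint passes its speed limit or range.

## Working session

There is one attempt and no reset: what is moved stays moved. The work goes in short steps, Python scripts to look and compute and a tool call to move; the robot and the scene stay as the last step left them, time stands still between calls to the robot, and variables do not carry over. Pictures are saved under pics/ and viewed, about 8 in all and at most 12, crops included, and the job is handed in when it is done.

Besides the shell and the picture viewer there is one more tool, called after "Call:" in YAML: its name, and indented under it one key for each argument. play_rows: Moves the arm, as the interface text tells. Its arguments: {"type":"object","properties":{"deltas":{"type":"array","items":{"type":"array","items":{"type":"number"}}},"grip_force":{"type":"number"}},"required":["deltas"]}

```bash
mkdir -p pics
python3 - <<'E'
from workcell import telemetry, vision
import cv2, numpy as np
print(telemetry.observe())
for n in ("scene","side","wrist"):
    f=vision.grab_frame(n); cv2.imwrite(f"pics/{n}0.png",f[:,:,::-1]); c=vision.camera_info(n)
    R=cv2.Rodrigues(np.array(c["rvec"]))[0]; print(n,c["mtx"],c["k1"],(-R.T@np.array(c["tvec"]).ravel()).round(3),R.round(2))
E
```

```text
{'clock': 0.0, 'qpos': array([-1.35818272,  0.52202348, -0.03630338,  1.59999181,  0.02119669,
        1.02108314, -0.11279271]), 'qd': array([ 0.00068288, -0.00069309, -0.00091208, -0.00132493, -0.00075192,
       -0.00069925,  0.00140594]), 'joint_efforts': array([ 1.18108732e-03, -9.27109981e+01,  1.98014684e+00, -3.69928586e+01,
        1.78740505e-02,  8.23478505e-03,  9.20696351e-06]), 'position': array([0.17436758, 0.59984369, 0.2307259 ]), 'tool_rot': array([-1.49197141,  1.56967537, -1.77481055]), 'force': array([-0.60078739,  0.64405994, -0.42084179]), 'moment': array([0.04891333, 0.02522809, 0.00859416]), 'grip_width': 0.08521458172030384}
scene [[505.4745818    0.         282.56321107]
 [  0.         505.4745818  210.71244266]
 [  0.           0.           1.        ]] -0.18226453176597884 [1.129 0.127 1.042] [[-0.22  0.98 -0.01]
 [ 0.79  0.17 -0.58]
 [-0.57 -0.14 -0.81]]
side [[452.71159047   0.         276.59632415]
 [  0.         452.71159047 209.30604996]
 [  0.           0.           1.        ]] -0.13998210217316043 [-0.156 -0.693  0.758] [[ 0.72 -0.7  -0.01]
 [-0.38 -0.38 -0.84]
 [ 0.59  0.61 -0.54]]
wrist [[376.97358596   0.         282.70298443]
 [  0.         376.97358596 208.99331957]
 [  0.           0.           1.        ]] -0.06837307625322646 [0.1   0.622 0.373] [[ 0.28  0.96 -0.  ]
 [ 0.91 -0.27  0.31]
 [ 0.29 -0.09 -0.95]]
```

View pics/scene0.png

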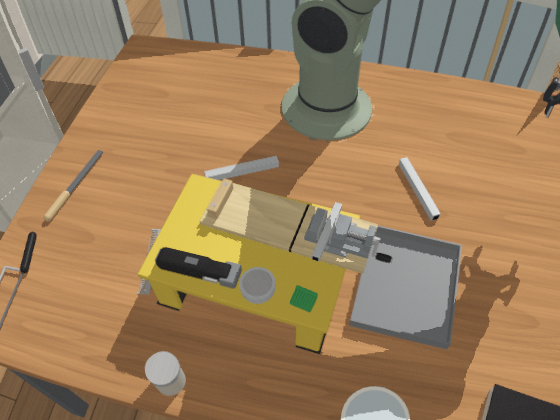

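View pics/side0.png

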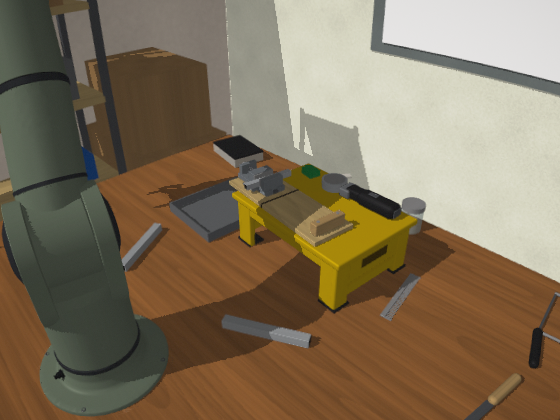

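View pics/wrist0.png

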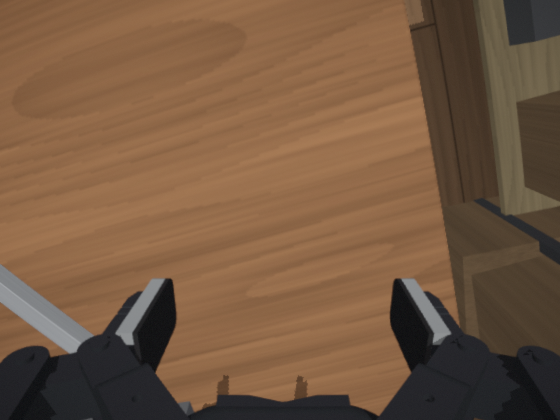

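```bash
cat > h.py <<'E'
import numpy as np, cv2
from workcell import telemetry, vision
def cam(n):
    c=vision.camera_info(n); K=np.array(c["mtx"]); d=np.array([c["k1"],0,0,0,0.]); return K,d,np.array(c["rvec"]).ravel(),np.array(c["tvec"]).ravel()
def proj(n,P,c=None):
    K,d,r,t=c or cam(n); return cv2.projectPoints(np.array(P,float).reshape(-1,1,3),r,t,K,d)[0].reshape(-1,2)
def unproj(n,uv,z,c=None):
    K,d,r,t=c or cam(n); R=cv2.Rodrigues(r)[0]
    p=cv2.undistortPoints(np.array(uv,float).reshape(-1,1,2),K,d).reshape(-1,2)
    D=np.c_[p,np.ones(len(p))]@R; o=-R.T@t
    return o+D*((z-o[2])/D[:,2])[:,None]
E
python3 - <<'E'
import cv2
a=cv2.imread('pics/scene0.png')[170:310,180:400]; b=cv2.imread('pics/side0.png')[150:260,215:365]
cv2.imwrite('pics/sc1.png',cv2.resize(a,None,fx=3.6,fy=3.6,interpolation=cv2.INTER_CUBIC))
E
```

```text
(no output)
```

View pics/sc1.png

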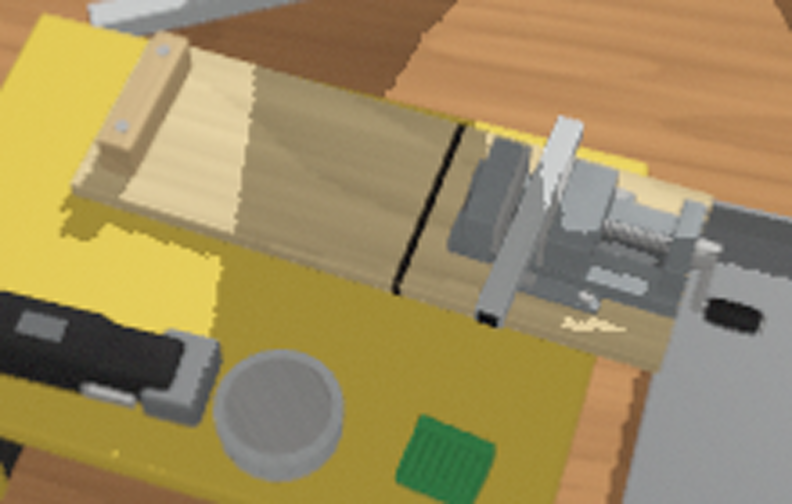

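```bash
cat >> h.py <<'E'
def Bp(p,x,y,z,base=.15):  # p = (bx,by,yaw) board-> world
    c,s=np.cos(p[2]),np.sin(p[2]); return np.array([p[0]+c*x-s*y,p[1]+s*x+c*y,base+z])
E
python3 - <<'E'
from h import *
from scipy.optimize import least_squares
f=lambda L:np.array([(180+u/3.6-.36,170+v/3.6-.36) for u,v in L])
C=cam("scene")
m=[(462,125),(397,290),(75,190),(157,32),(188,43),(132,155),(100,143),(710,193),(662,370)]
b=[(-.06,.025,.012),(.06,.025,.012),(.06,-.18,.012),(-.045,-.166,.042),(-.045,-.144,.042),(.045,-.144,.042),(.045,-.166,.042),(-.06,.18,.012),(.06,.18,.012)]
uv=f(m)
g=lambda p:(proj(0,[Bp(p,*q) for q in b],C)-uv).ravel()
r=least_squares(g,[.6,0,0],loss='soft_l1'); print("board",r.x,r.fun.reshape(-1,2).round(1).tolist()); p=r.x
s=unproj(0,f([(42,15),(648,165),(590,352)]),.15,C); print("stool pts",s.round(4))
v=s[1]-s[0]; print("stool len",np.linalg.norm(v),"yaw",np.arctan2(-v[0],v[1]), "edge",np.arctan2((s[2]-s[1])[1],(s[2]-s[1])[0]))
k=f([(733,316)])[0]
h=least_squares(lambda a:proj(0,[Bp(p,-.028*np.sin(a[0]),.21,.038+.028*np.cos(a[0]))],C)[0]-k,[3.7]); print("crank",h.x,h.fun)
for n in [(0,.18,.038),(0,-.155,.042),(0,.025,.012)]: print(n,Bp(p,*n).round(4))
print("knob",Bp(p,-.028*np.sin(h.x[0]),.21,.038+.028*np.cos(h.x[0])))
E
```

```text
board [ 5.43937275e-01 -1.97636781e-04 -1.24957525e-01] [[0.4, 0.3], [0.2, -0.6], [-1.5, -0.4], [-0.0, -0.1], [0.6, -0.6], [-0.8, 0.3], [-1.5, 0.7], [1.3, 1.0], [0.4, -0.9]]
stool pts [[ 0.4483 -0.2504  0.15  ]
 [ 0.4839  0.1447  0.15  ]
 [ 0.6181  0.1298  0.15  ]]
stool len 0.3967305214398058 yaw -0.08975729505472019 edge -0.11059879902910849
crank [3.89168113] [0.48760428 0.12027201]
(0, 0.18, 0.038) [0.5664 0.1784 0.188 ]
(0, -0.155, 0.042) [ 0.5246 -0.154   0.192 ]
(0, 0.025, 0.012) [0.5471 0.0246 0.162 ]
knob [0.58904899 0.20578604 0.1675144 ]
```

Run:
```python
from h import *
from scipy.spatial.transform import Rotation as Ro
s=telemetry.observe(); R=Ro.from_euler('xyz',s['tool_rot']); print(R.as_matrix().round(3))
yaw=-.125
for sg in(1,-1):
  for nm,y in(("crank",np.array([np.cos(yaw),np.sin(yaw),0])),("cleat",np.array([-np.sin(yaw),np.cos(yaw),0]))):
    x=np.array([0,0,-1.]);y=sg*y
    T=Ro.from_matrix(np.c_[x,y,np.cross(x,y)]); print(nm,sg,np.degrees((T*R.inv()).as_rotvec()).round(1))
```

```text
[[-0.     0.279  0.96 ]
 [-0.001  0.96  -0.279]
 [-1.    -0.001  0.   ]]
crank 1 [  0.  -0. -81.]
cleat 1 [ 0. -0.  9.]
crank -1 [ 0.  0. 99.]
cleat -1 [-0.00e+00 -1.00e-01 -1.71e+02]
```

Call:
play_rows:
  deltas:
    - [35,-33,10,0,0,-6.5,85]
    - [35,-33,10,0,0,-6.5,85]
    - [35,-33,10,0,0,-6.5,85]
    - [35,-33,10,0,0,-6.5,85]
    - [35,-33,10,0,0,-6.5,85]
    - [35,-33,10,0,0,-6.5,85]
    - [35,-33,10,0,0,-7,85]
    - [35,-33,10,0,0,-7,85]

```text
clock: 1.15
position: [0.4553, 0.3349, 0.3116]
tool_rot: [-2.008, 1.571, 3.063]
force: [0.5, 1.7, 0.4]
grip_width: 0.0848
```

Call:
play_rows:
  deltas:
    - [35,-32,0,0,0,-7,60]
    - [35,-32,0,0,0,-7,60]
    - [35,-32,0,0,0,-7,60]
    - [30,-29,0,0,0,-7,60]
    - [0,0,0,0,0,0,60]
    - [0,0,0,0,0,0,60]

```text
clock: 1.9
position: [0.589, 0.2116, 0.311]
tool_rot: [-1.553, 1.57, 3.034]
force: [-1.4, -0.0, -0.1]
grip_width: 0.06
```

Run:
```python
from h import *
s=telemetry.observe(); print(s['position'],s['tool_rot'],s['qpos'].round(2),s['force'],s['grip_width'])
import pickle; pickle.dump(cam('wrist'),open('w1.pkl','wb'))
f=vision.grab_frame('wrist'); cv2.imwrite('pics/w1.png',f[:,:,::-1])
```

```text
[0.58904609 0.211588   0.31095449] [-1.55344022  1.57003332  3.03424049] [-0.72  0.48  0.42  1.51 -0.21  1.19 -0.38] [-1.37707538 -0.02255827 -0.0943278 ] 0.060003501157146096
```

View pics/w1.png

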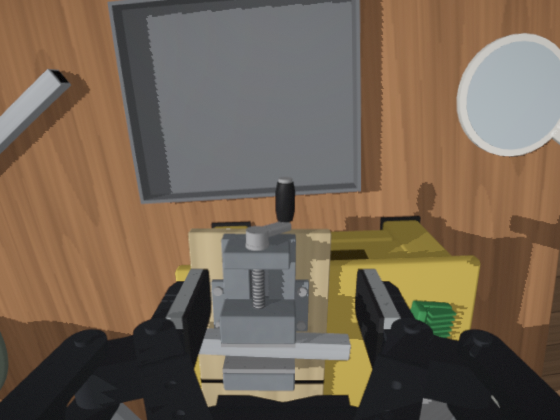

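Run:
```python
from h import *
import pickle; C=pickle.load(open('w1.pkl','rb'))
from scipy.optimize import least_squares
# board corners, line ends (hid partly), bracket top edge corners
uv=np.array([(190,230),(330,230),(222,236),(297,236)]); b=[(-.06,.18,.012),(.06,.18,.012),(-.025,.18,.052),(.025,.18,.052)]
g=lambda p:(proj(0,[Bp(p,*q) for q in b],C)-uv).ravel()
r=least_squares(g,[.54,0,-.12]);p=r.x;print(p,r.fun.reshape(-1,2).round(1).tolist())
print("stool",unproj(0,[(177,267),(478,258)],.15,C).round(4))
k=np.array([286,203])
for q in (p,[.5439,-.0002,-.125]):
  h=least_squares(lambda a:proj(0,[Bp(q,-.028*np.sin(a[0]),.21,.038+.028*np.cos(a[0]))],C)[0]-k,[3.7]); print("crank",h.x,h.fun,"knob",Bp(q,-.028*np.sin(h.x[0]),.21,.038+.028*np.cos(h.x[0])),Bp(q,0,.18,.038))
print(unproj(0,[k],.168,C))
```

```text
[ 0.5468656   0.00830692 -0.12432428] [[-1.3, -6.9], [4.2, -6.8], [1.6, 6.1], [-4.2, 6.2]]
stool [[0.4869 0.1506 0.15  ]
 [0.7566 0.1253 0.15  ]]
crank [4.15942288] [  4.72452669 -11.42813222] knob [0.59654976 0.2137314  0.17329402] [0.56918637 0.18691762 0.188     ]
crank [4.06586393] [ 0.47614934 -1.25595644] knob [0.59225641 0.20537514 0.17113234] [0.56634145 0.17839558 0.188     ]
[[0.59166867 0.2034511  0.168     ]]
```

Call:
play_rows:
  deltas:
    - [1.5,-3,-45,0,0,0,36]
    - [0,0,-45,0,0,0,36]
    - [0,0,-40,0,0,0,36]
    - [0,0,-20,0,0,0,36]
    - [0,0,-11,0,0,0,36]
    - [0,0,0,0,0,0,36]

```text
clock: 2.7
position: [0.5906, 0.2087, 0.1503]
tool_rot: [-1.601, 1.57, 2.986]
force: [1.1, -0.2, 1.3]
grip_width: 0.036
```

Run:
```python
from h import *
s=telemetry.observe(); print(s['position'],s['force'],s['moment'])
f=vision.grab_frame('wrist'); g=vision.grab_frame('scene')[200:340,270:480]
g=cv2.resize(g,(560,373),interpolation=cv2.INTER_CUBIC)
cv2.imwrite('pics/w2.png',np.vstack([f[180:400],g])[:,:,::-1])
```

```text
[0.59060167 0.20868865 0.1502619 ] [ 1.06330643 -0.24948292  1.34653707] [ 0.04319231 -0.02033864 -0.05303103]
```

View pics/w2.png

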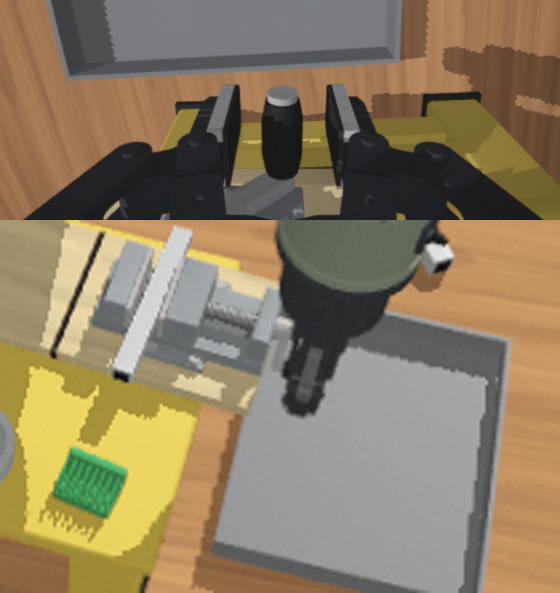

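Call:
play_rows:
  deltas:
    - [0,0,0,0,0,0,20]
    - [0,0,0,0,0,0,10]
    - [0,0,0,0,0,0,10]
    - [0,0,0,0,0,0,10]
  grip_force: 25

```text
clock: 3.3
position: [0.5908, 0.2083, 0.1505]
tool_rot: [-2.533, 1.57, 2.054]
force: [-2.4, 0.8, 3.8]
grip_width: 0.0144
```

Run:
```python
import numpy as np
a=3.95+.2*np.arange(0,28)
X=-28*np.sin(a);Z=28*np.cos(a)
for i in range(27):
  d=X[i+1]-X[i]; print(round(a[i+1],2),[round(d*.992,1),round(-d*.125,1),round(Z[i+1]-Z[i],1)], "cum",round((X[i+1]-X[0])*.992,1),round(Z[i+1]-Z[0],1))
```

```text
4.15 [np.float64(3.4), np.float64(-0.4), np.float64(4.4)] cum 3.4 4.4
4.35 [np.float64(2.5), np.float64(-0.3), np.float64(5.0)] cum 5.9 9.4
4.55 [np.float64(1.4), np.float64(-0.2), np.float64(5.4)] cum 7.3 14.8
4.75 [np.float64(0.3), np.float64(-0.0), np.float64(5.6)] cum 7.7 20.4
4.95 [np.float64(-0.8), np.float64(0.1), np.float64(5.5)] cum 6.9 25.9
5.15 [np.float64(-1.8), np.float64(0.2), np.float64(5.3)] cum 5.1 31.2
5.35 [np.float64(-2.8), np.float64(0.4), np.float64(4.8)] cum 2.2 36.0
5.55 [np.float64(-3.7), np.float64(0.5), np.float64(4.1)] cum -1.5 40.1
5.75 [np.float64(-4.5), np.float64(0.6), np.float64(3.3)] cum -6.0 43.5
5.95 [np.float64(-5.0), np.float64(0.6), np.float64(2.3)] cum -11.0 45.8
6.15 [np.float64(-5.4), np.float64(0.7), np.float64(1.3)] cum -16.4 47.1
6.35 [np.float64(-5.5), np.float64(0.7), np.float64(0.2)] cum -21.9 47.3
6.55 [np.float64(-5.5), np.float64(0.7), np.float64(-0.9)] cum -27.4 46.3
6.75 [np.float64(-5.2), np.float64(0.7), np.float64(-2.0)] cum -32.6 44.3
6.95 [np.float64(-4.7), np.float64(0.6), np.float64(-3.0)] cum -37.3 41.3
7.15 [np.float64(-4.
[... 165 characters left out ...]
3), np.float64(-5.1)] cum -46.6 27.7
7.75 [np.float64(-1.1), np.float64(0.1), np.float64(-5.5)] cum -47.7 22.2
7.95 [np.float64(-0.0), np.float64(0.0), np.float64(-5.6)] cum -47.7 16.7
8.15 [np.float64(1.1), np.float64(-0.1), np.float64(-5.5)] cum -46.7 11.2
8.35 [np.float64(2.1), np.float64(-0.3), np.float64(-5.2)] cum -44.5 6.0
8.55 [np.float64(3.1), np.float64(-0.4), np.float64(-4.6)] cum -41.4 1.4
8.75 [np.float64(4.0), np.float64(-0.5), np.float64(-3.9)] cum -37.4 -2.5
8.95 [np.float64(4.7), np.float64(-0.6), np.float64(-3.0)] cum -32.8 -5.6
9.15 [np.float64(5.2), np.float64(-0.7), np.float64(-2.0)] cum -27.6 -7.6
9.35 [np.float64(5.5), np.float64(-0.7), np.float64(-1.0)] cum -22.2 -8.6
```

Call:
play_rows:
  deltas:
    - [3.4,-0.4,4.4,0,0,0,10]
    - [2.5,-0.3,5,0,0,0,10]
    - [1.4,-0.2,5.4,0,0,0,10]
    - [0.3,0,5.6,0,0,0,10]

```text
clock: 3.8
position: [0.5987, 0.2071, 0.1711]
tool_rot: [0.621, 1.571, -1.076]
force: [-1.9, 1.2, -1.4]
grip_width: 0.0144
```

Call:
play_rows:
  deltas:
    - [-0.8,0.1,5.5,0,0,0,10]
    - [-1.8,0.2,5.3,0,0,0,10]
    - [-2.8,0.4,4.8,0,0,0,10]
    - [-3.7,0.5,4.1,0,0,0,10]

```text
clock: 4.3
position: [0.5891, 0.2084, 0.1906]
tool_rot: [-0.78, 1.571, -2.476]
force: [-1.8, 0.2, -3.8]
grip_width: 0.0149
```

Run:
```python
from h import *
s=telemetry.observe(); print(s['position'],s['force'],s['moment'])
f=vision.grab_frame('wrist'); g=vision.grab_frame('scene')[190:310,270:450]
g=cv2.resize(g,(560,373),interpolation=cv2.INTER_CUBIC)
cv2.imwrite('pics/w3.png',np.vstack([f[180:400],g])[:,:,::-1])
```

```text
[0.58908281 0.20840818 0.19060025] [-1.76125309  0.1590245  -3.83533884] [-0.00043406  0.25728058 -0.12888819]
```

View pics/w3.png

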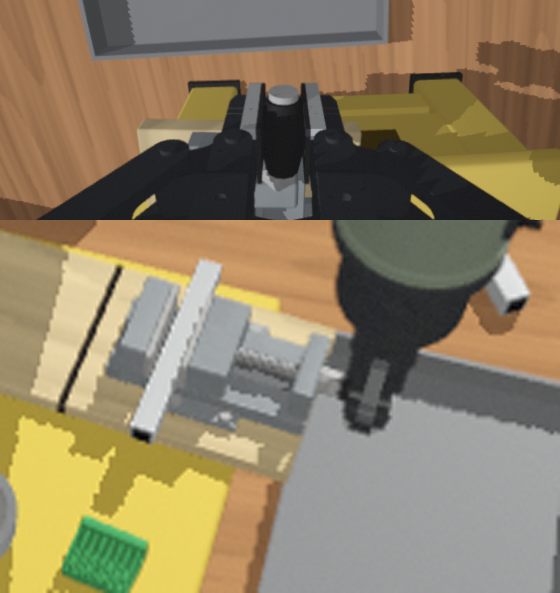

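Call:
play_rows:
  deltas:
    - [-4.7,0.6,2.8,0,0,0,10]
    - [-5,0.6,2,0,0,0,10]
    - [-5.4,0.7,1.1,0,0,0,10]
    - [-5.5,0.7,0,0,0,0,10]

```text
clock: 4.9
position: [0.5687, 0.2113, 0.1967]
tool_rot: [2.292, 1.57, 0.596]
force: [1.0, 1.7, 2.9]
grip_width: 0.0144
```

Call:
play_rows:
  deltas:
    - [-5.5,0.7,-0.9,0,0,0,10]
    - [-5.2,0.7,-2,0,0,0,10]
    - [-4.7,0.6,-3,0,0,0,10]
    - [-4,0.5,-3.9,0,0,0,10]

```text
clock: 5.4
position: [0.549, 0.2138, 0.1861]
tool_rot: [-1.69, 1.571, 2.897]
force: [1.7, 3.1, 1.2]
grip_width: 0.0147
```

Call:
play_rows:
  deltas:
    - [-3.1,0.9,-4.6,0,0,0,10]
    - [-2.2,0.8,-5.1,0,0,0,10]
    - [-1.1,0.1,-5.5,0,0,0,10]
    - [0,0,-5.6,0,0,0,10]
    - [1.1,-0.1,-5.5,0,0,0,10]

```text
clock: 6.02
position: [0.5442, 0.2148, 0.1597]
tool_rot: [-0.191, 1.57, -1.888]
force: [1.5, -5.0, 1.5]
grip_width: 0.0148
```

Call:
play_rows:
  deltas:
    - [2.1,-0.3,-5.2,0,0,0,10]
    - [3.1,-0.4,-4.6,0,0,0,10]

```text
clock: 6.28
position: [0.5496, 0.2141, 0.15]
tool_rot: [0.082, 1.57, -1.615]
force: [1.2, -5.1, 3.5]
grip_width: 0.0147
```

Call:
play_rows:
  deltas:
    - [2,-0.3,-2,0,0,0,10]
    - [2,-0.2,-1.9,0,0,0,10]

```text
clock: 6.52
position: [0.5535, 0.2137, 0.1464]
tool_rot: [-0.058, 1.57, -1.755]
force: [-0.0, -6.5, 4.7]
grip_width: 0.0147
```

Call:
play_rows:
  deltas:
    - [2.3,-0.8,-1.6,0,0,0,10]
    - [2.4,-0.7,-1.4,0,0,0,10]
    - [0,0,0,0,0,0,10]

```text
clock: 6.9
position: [0.5582, 0.2129, 0.1435]
tool_rot: [2.801, 1.57, 1.104]
force: [-0.4, -0.7, 3.1]
grip_width: 0.0145
```

Call:
play_rows:
  deltas:
    - [2.6,-0.3,-1.1,0,0,0,10]
    - [0,0,0,0,0,0,10]

```text
clock: 7.15
position: [0.5607, 0.2125, 0.1424]
tool_rot: [-3.106, 1.57, 1.481]
force: [-0.5, -0.3, 4.5]
grip_width: 0.0148
```

Call:
play_rows:
  deltas:
    - [2.7,-0.3,-0.7,0,0,0,10]
    - [0,0,0,0,0,0,10]

```text
clock: 7.4
position: [0.5634, 0.2123, 0.1417]
tool_rot: [-2.653, 1.57, 1.934]
force: [-2.3, -0.7, 5.0]
grip_width: 0.0145
```

Run:
```python
from h import *
s=telemetry.observe(); print(s['position'],s['force'],s['moment'])
g=vision.grab_frame('scene')[195:285,285:405]
cv2.imwrite('pics/s4.png',cv2.resize(g,(800,600),interpolation=cv2.INTER_CUBIC)[:,:,::-1])
```

```text
[0.56336066 0.21227151 0.14170124] [-2.27660109 -0.67343224  5.02386996] [-0.11073967  0.38950647 -0.04359794]
```

View pics/s4.png

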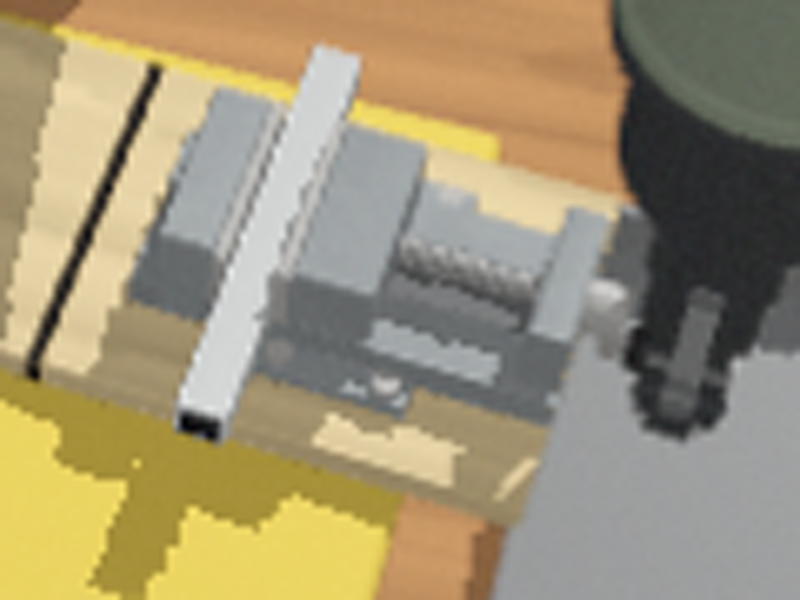

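Call:
play_rows:
  deltas:
    - [2.7,-0.3,-0.4,0,0,0,10]
    - [0,0,0,0,0,0,10]

```text
clock: 7.7
position: [0.566, 0.212, 0.1413]
tool_rot: [-2.261, 1.57, 2.326]
force: [-2.4, -0.6, 5.9]
grip_width: 0.0144
```

Call:
play_rows:
  deltas:
    - [2,-0.3,0,0,0,0,10]
    - [0,0,0,0,0,0,10]

```text
clock: 7.95
position: [0.5678, 0.2118, 0.1412]
tool_rot: [-1.947, 1.57, 2.64]
force: [-3.2, 0.5, 5.3]
grip_width: 0.0145
```

```bash
cat >> h.py <<'E'
def shift(A,B,x0,y0,x1,y1,m=8):
    U=8; up=lambda I:cv2.resize(I.astype(np.uint8),None,fx=U,fy=U,interpolation=cv2.INTER_CUBIC)
    T=up(A[y0:y1,x0:x1]); S=up(B[y0-m:y1+m,x0-m:x1+m]); r=cv2.matchTemplate(S,T,cv2.TM_CCOEFF_NORMED); _,v,_,l=cv2.minMaxLoc(r)
    return (l[0]/U-m,l[1]/U-m,round(v,3))
E
python3 - <<'E'
from h import *
A=cv2.imread('pics/scene0.png'); f=vision.grab_frame('scene')[:,:,::-1]; cv2.imwrite('pics/s5.png',f)
for n,b in dict(fixedjaw=(304,206,322,246),line=(288,202,312,254),jaw=(336,214,352,240),bracket=(362,222,378,250),tubeend=(308,248,322,262),tubetop=(330,200,345,215),cleat=(205,178,236,215)).items():
    print(n,shift(A,f,*b))
p=[.5439,-.0002,-.125]; print(proj('scene',[Bp(p,0,.1,.05),Bp(p,0,.09,.05),Bp(p,.01,.1,.05)]))
E
```

```text
fixedjaw (0.125, 0.5, 0.724)
line (0.125, 0.125, 0.767)
jaw (-2.75, 0.125, 0.809)
bracket (-0.375, 1.25, 0.827)
tubeend (-1.25, 0.25, 0.865)
tubetop (-2.25, -0.375, 0.977)
cleat (0.625, -1.0, 0.733)
[[335.25640754 226.11918581]
 [330.48991942 224.75902432]
 [333.85262088 230.04304565]]
```

Call:
play_rows:
  deltas:
    - [2.5,-0.3,0.2,0,0,0,10]
    - [0,0,0,0,0,0,10]
    - [0,0,0,0,0,0,10]

```text
clock: 8.38
position: [0.5705, 0.2113, 0.1413]
tool_rot: [-2.171, 1.571, 2.416]
force: [-3.4, 2.6, 1.4]
grip_width: 0.0147
```

Run:
```python
from h import *
A=cv2.imread('pics/s5.png'); f=vision.grab_frame('scene')[:,:,::-1]; cv2.imwrite('pics/s6.png',f)
for n,b in dict(fixedjaw=(304,206,322,246),line=(288,202,312,254),jaw=(334,214,350,240),bracket=(362,222,378,250),tubetop=(328,200,343,215),cleat=(205,178,236,215)).items():
    print(n,shift(A,f,*b))
```

```text
fixedjaw (0.0, 0.125, 0.978)
line (-0.125, 0.125, 0.975)
jaw (-0.125, 0.5, 0.982)
bracket (-0.25, 0.875, 0.977)
tubetop (0.125, 0.5, 0.988)
cleat (0.25, -0.375, 0.976)
```

Call:
play_rows:
  deltas:
    - [0,0,0,0,0,0,36]
    - [-2,0,0,0,0,0,40]
    - [0,0,10,0,0,0,40]
    - [0,0,40,0,0,0,40]
    - [0,0,60,0,0,0,40]
    - [0,0,60,0,0,0,60]

```text
clock: 9.18
position: [0.5684, 0.2107, 0.3141]
tool_rot: [1.575, 1.57, -0.121]
force: [1.0, 0.1, 0.3]
grip_width: 0.0572
```

Run:
```python
from h import *
s=telemetry.observe(); print(s['position'],s['force'],s['qpos'].round(2))
f=vision.grab_frame('side'); cv2.imwrite('pics/side1.png',f[:,:,::-1])
```

```text
[0.56838804 0.21068788 0.31414741] [0.98040056 0.1217299  0.33961152] [-0.75  0.45  0.43  1.57 -0.2   1.17 -0.4 ]
```

Call:
play_rows:
  deltas:
    - [-3.6,-30.4,0,0,0,-7.5,60]
    - [-3.6,-30.4,0,0,0,-7.5,60]
    - [-3.6,-30.4,0,0,0,-7.5,60]
    - [-3.6,-30.4,0,0,0,-7.5,60]
    - [-3.6,-30.4,0,0,0,-7.5,60]
    - [-3.6,-30.4,0,0,0,-7.5,60]
    - [-3.6,-30.4,0,0,0,-7.5,60]
    - [-3.6,-30.4,0,0,0,-7.5,60]

```text
clock: 10.22
position: [0.5396, -0.0333, 0.3122]
tool_rot: [3.087, 1.57, 0.339]
force: [0.2, -0.9, -0.0]
grip_width: 0.0601
```

Call:
play_rows:
  deltas:
    - [-3.6,-30.4,0,0,0,-7.5,60]
    - [-3.6,-30.4,0,0,0,-7.5,60]
    - [-3.6,-30.4,0,0,0,-7.5,60]
    - [-3.6,-30.4,0,0,0,-7.5,60]
    - [0,0,0,0,0,0,60]

```text
clock: 10.85
position: [0.5247, -0.156, 0.3122]
tool_rot: [2.447, 1.57, -0.826]
force: [0.5, -0.3, 0.6]
grip_width: 0.0602
```

Run:
```python
from h import *
import pickle
s=telemetry.observe(); print(s['position'],s['force'],s['qpos'].round(2))
pickle.dump(cam('wrist'),open('w2.pkl','wb'))
f=vision.grab_frame('wrist'); cv2.imwrite('pics/w7.png',f[:,:,::-1])
g=vision.grab_frame('scene'); cv2.imwrite('pics/s7.png',g[:,:,::-1])
a=cv2.resize(g[170:310,180:400],(800,509),interpolation=cv2.INTER_CUBIC); cv2.imwrite('pics/s7c.png',a[:,:,::-1])
```

```text
[ 0.52474713 -0.15602626  0.31219443] [ 0.45523183 -0.25935407  0.6379531 ] [-0.45  0.44  0.89  1.73 -0.37  1.15 -1.15]
```

View pics/w7.png

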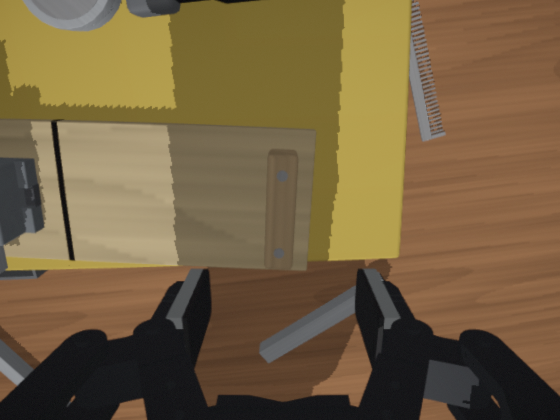

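View pics/s7c.png

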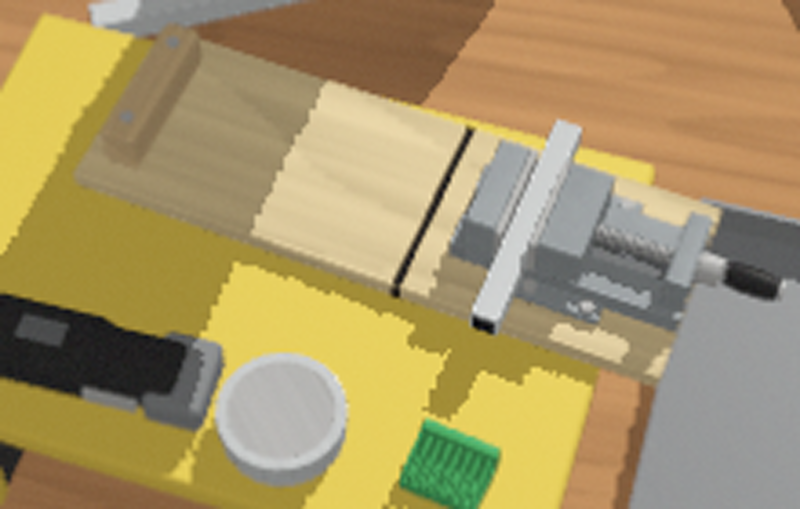

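Run:
```python
from h import *
import pickle
from scipy.optimize import least_squares
S=cam('scene');W=pickle.load(open('w2.pkl','rb'))
f=lambda L:np.array([(180+u/3.636-.36,170+v/3.636-.36) for u,v in L])
us=f([(470,128),(397,294),(77,178),(720,208),(655,382),(171,42),(126,117)])
bs=[(-.06,.025,.012),(.06,.025,.012),(.06,-.18,.012),(-.06,.18,.012),(.06,.18,.012)]
uw=np.array([(55,121),(71,260),(316,130),(306,270)])
bw=[(.06,.025,.012),(-.06,.025,.012),(.06,-.18,.012),(-.06,-.18,.012)]
gs=lambda p:(proj(0,[Bp(p,*q) for q in bs],S)-us[:5]).ravel()
gw=lambda p:(proj(0,[Bp(p,*q) for q in bw],W)-uw).ravel()
for n,g in (("s",gs),("w",gw),("both",lambda p:np.r_[gs(p),gw(p)])):
    r=least_squares(g,[.54,0,-.12],loss='soft_l1');print(n,r.x.round(4),r.fun.reshape(-1,2).round(1).tolist())
p=r.x;print("cleat",Bp(p,0,-.155,.042),"line",Bp(p,0,.025,.012))
print("screws",unproj(0,[(281,176),(278,254)],.192,W).mean(0),unproj(0,us[5:],.192,S).mean(0))
print("stool W",unproj(0,[(400,258),(413,0),(180,267)],.15,W).round(4))
print("stool S",unproj(0,f([(42,15),(655,165),(565,509),(598,375)]),.15,S).round(4))
```

```text
s [ 0.5437 -0.001  -0.1706] [[0.2, 0.5], [-0.5, -1.0], [-1.6, -0.1], [0.3, 0.7], [1.3, -0.3]]
w [ 5.424e-01  4.000e-04 -1.744e-01] [[-1.8, -0.7], [0.8, 0.2], [0.1, -0.1], [0.2, 0.9]]
both [ 5.426e-01  2.000e-04 -1.751e-01] [[0.9, 0.2], [0.0, -1.4], [-0.8, -0.8], [1.0, 0.6], [1.7, -0.4], [-1.6, -1.0], [0.9, -0.0], [0.4, -0.2], [0.4, 0.8]]
cleat [ 0.51554969 -0.15240475  0.192     ] line [0.54691115 0.02484213 0.162     ]
screws [ 0.51466514 -0.15172584  0.192     ] [ 0.51399156 -0.1547495   0.192     ]
stool W [[ 0.4473 -0.2511  0.15  ]
 [ 0.6551 -0.2697  0.15  ]
 [ 0.4641 -0.0543  0.15  ]]
stool S [[ 0.4483 -0.2507  0.15  ]
 [ 0.4826  0.1448  0.15  ]
 [ 0.7133  0.1281  0.15  ]
 [ 0.63    0.1328  0.15  ]]
```

Call:
play_rows:
  deltas:
    - [-9.7,3,0,0,0,-2.7,50]
    - [0,0,-45,0,0,0,50]
    - [0,0,-45,0,0,0,50]
    - [0,0,-30,0,0,0,50]
    - [0,0,-15,0,0,0,50]
    - [0,0,-8,0,0,0,50]
    - [0,0,0,0,0,0,50]

```text
clock: 11.82
position: [0.5159, -0.1506, 0.1689]
tool_rot: [-2.746, 1.57, 0.223]
force: [-0.2, -0.6, 0.1]
grip_width: 0.0502
```

Run:
```python
from h import *
s=telemetry.observe(); print(s['position'],s['force'],s['moment'])
f=vision.grab_frame('wrist'); g=vision.grab_frame('side')[160:280,250:410]
g=cv2.resize(g,(560,420),interpolation=cv2.INTER_CUBIC)
cv2.imwrite('pics/w8.png',np.vstack([f[240:400],g])[:,:,::-1])
```

```text
[ 0.5159065  -0.15062044  0.16889755] [-0.23906315 -0.63982598  0.1221844 ] [ 0.05238678 -0.02344895 -0.03162231]
```

View pics/w8.png

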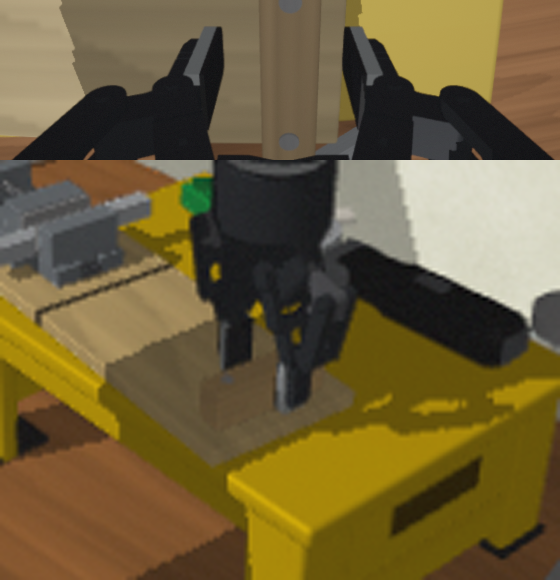

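Call:
play_rows:
  deltas:
    - [0,-1.5,0,0,0,0,30]
    - [0,0,0,0,0,0,15]
    - [0,0,0,0,0,0,15]
    - [0,0,0,0,0,0,15]
    - [0,0,0,0,0,0,15]
  grip_force: 50

```text
clock: 12.55
position: [0.5159, -0.1526, 0.1692]
tool_rot: [-3.089, 1.57, -0.121]
force: [-2.5, -0.4, 9.4]
grip_width: 0.0212
```

Call:
play_rows:
  deltas:
    - [0,0,-1,0,0,0,15]
    - [0,0,-0.5,0,0,0,15]
    - [0,0,0,0,0,0,15]

```text
clock: 12.92
position: [0.5159, -0.1526, 0.1691]
tool_rot: [-2.441, 1.569, 0.527]
force: [-12.9, 6.1, 44.2]
grip_width: 0.0213
```

Call:
play_rows:
  deltas:
    - [0,0,1.4,0,0,0,15]
    - [0,0,0,0,0,0,15]
    - [0,0,0,0,0,0,15]

```text
clock: 13.3
position: [0.5159, -0.1526, 0.1692]
tool_rot: [-2.961, 1.57, 0.007]
force: [-3.4, 0.8, 16.1]
grip_width: 0.0209
```

Call:
play_rows:
  deltas:
    - [0.5,3,0.2,0,0,0.3,15]
    - [1,7,0,0,0,0.4,15]
    - [1.3,9,0,0,0,0.5,15]
    - [1.3,9,0,0,0,0.5,15]

```text
clock: 13.8
position: [0.5201, -0.1255, 0.1692]
tool_rot: [2.435, 1.568, -0.851]
force: [-0.1, -7.1, 5.4]
grip_width: 0.0211
```

Sliding well with light downward push.

Call:
play_rows:
  deltas:
    - [1.3,9,0,0,0,0.5,15]
    - [1.3,9,-0.1,0,0,0.5,15]
    - [1.3,9,0,0,0,0.5,15]
    - [1.3,9,0,0,0,0.5,15]

```text
clock: 14.3
position: [0.5255, -0.0896, 0.1692]
tool_rot: [2.46, 1.568, -0.791]
force: [0.0, -9.0, 7.6]
grip_width: 0.0211
```

Call:
play_rows:
  deltas:
    - [1.3,9,0,0,0,0.5,15]
    - [1.3,9,0,0,0,0.4,15]
    - [1.3,9,0,0,0,0.4,15]
    - [0,0,0,0,0,0,15]

```text
clock: 14.8
position: [0.5296, -0.0615, 0.1692]
tool_rot: [2.921, 1.569, -0.306]
force: [0.7, -0.6, 10.1]
grip_width: 0.0209
```

Run:
```python
from h import *
s=telemetry.observe(); print(s['position'],s['force'],s['moment'])
g=vision.grab_frame('scene'); cv2.imwrite('pics/s9.png',g[:,:,::-1])
a=cv2.resize(g[170:310,200:420],(800,509),interpolation=cv2.INTER_CUBIC); cv2.imwrite('pics/s9c.png',a[:,:,::-1])
```

```text
[ 0.5295966  -0.06145585  0.16918662] [ 0.68319382 -0.59820151 10.12880823] [-0.23167652 -0.12460087 -0.03816962]
```

View pics/s9c.png

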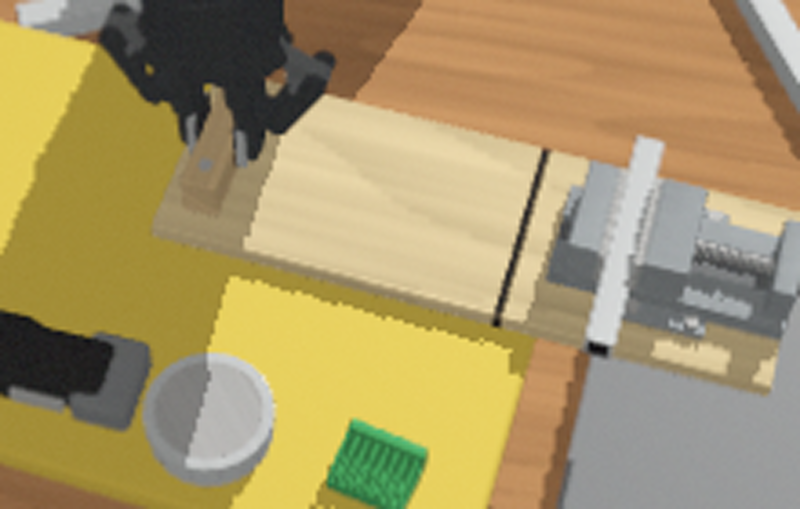

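Run:
```python
from h import *
from scipy.optimize import least_squares
S=cam('scene')
f=lambda L:np.array([(200+u/3.636-.36,170+v/3.636-.36) for u,v in L])
us=f([(547,152),(497,325),(153,235),(772,392)])
bs=[(-.06,.025,.012),(.06,.025,.012),(.06,-.18,.012),(.06,.18,.012)]
r=least_squares(lambda p:(proj(0,[Bp(p,*q) for q in bs],S)-us).ravel(),[.55,.1,-.1],loss='soft_l1');p=r.x;print(p,r.fun.reshape(-1,2).round(1).tolist())
L=Bp(p,0,.025,.012);n=np.array([.0869,.9962]);E=np.array([.482,.1465]);print("line",L,"y_edge",n@(L[:2]-E),"cleat",Bp(p,0,-.155,.042))
e=unproj(0,f([(533,340),(490,500)]),.15,S);print(e, [(n@(q[:2]-E)) for q in e])
l=unproj(0,us[:2],.162,S);print(l,[(n@(q[:2]-E)) for q in l])
```

```text
[ 0.54579118  0.09310522 -0.07943426] [[-0.2, 0.6], [0.4, -0.5], [-1.0, -0.3], [0.5, 0.1]]
line [0.54777495 0.11802638 0.162     ] y_edge -0.022649572974192768 cleat [ 0.53349181 -0.06140603  0.192     ]
[[0.6071413  0.13366167 0.15      ]
 [0.70837242 0.12608365 0.15      ]] [np.float64(-0.0019147629801885974), np.float64(-0.000667001027519324)]
[[0.48638866 0.12291774 0.162     ]
 [0.60884678 0.11260996 0.162     ]] [np.float64(-0.023111270725632262), np.float64(-0.02273827062693052)]
```

Call:
play_rows:
  deltas:
    - [0.5,6,0,0,0,0,15]
    - [0.6,7,0,0,0,0,15]
    - [0.5,6,0,0,0,0,15]
    - [0.3,2.9,0,0,0,0,15]
    - [0,0,0,0,0,0,15]
    - [0,0,0,0,0,0,15]

```text
clock: 15.6
position: [0.5313, -0.0404, 0.1692]
tool_rot: [2.642, 1.569, -0.586]
force: [-0.7, -5.5, 9.8]
grip_width: 0.0212
```

Run:
```python
from h import *
s=telemetry.observe(); print(s['position'],s['force'],s['moment'],s['grip_width'])
f=vision.grab_frame('scene')[:,:,::-1]; cv2.imwrite('pics/s10.png',f); S=cam('scene')
# sub-pixel line: darkest columns along rows where the board's line should be
g=cv2.cvtColor(f.astype(np.uint8),cv2.COLOR_BGR2GRAY).astype(float)
n=np.array([.0869,.9962]);t=np.array([.9962,-.0869]);E=np.array([.482,.1465])
for u in (.02,.04,.06,.08,.10):   # along the edge, scan across the line on the board top
    ys=np.arange(-.03,.03,.0005); P=[np.r_[E+u*t+y*n,.162] for y in ys]; q=proj(0,P,S).astype(np.float32)
    v=cv2.remap(g.astype(np.float32),q[:,0].copy(),q[:,1].copy(),cv2.INTER_LINEAR).ravel()
    w=np.clip(np.median(v)-30-v,0,None); print(u,"line y mm",round(1e3*(w@ys)/w.sum(),1) if w.sum() else None,v.min().round(0),np.median(v).round(0))
# stool edge, on bare stool at z=.15: yellow (low blue) -> else
for u in (.16,.19,.22,.26):
    ys=np.arange(-.03,.03,.001); q=proj(0,[np.r_[E+u*t+y*n,.15] for y in ys],S).astype(np.float32)
    v=cv2.remap(f.astype(np.float32),q[:,0].copy(),q[:,1].copy(),cv2.INTER_LINEAR).reshape(-1,3); print(u,''.join('Y' if a[0]<.35*a[1] else '.' for a in v))
```

```text
[ 0.53126012 -0.04040357  0.16918043] [-0.73461034 -5.45293489  9.84708814] [-1.17039754  0.16265007 -0.00667397] 0.021191821267079636
0.02 line y mm -0.2 65.0 204.0
0.04 line y mm 11.3 69.0 206.0
0.06 line y mm 12.6 63.0 207.0
0.08 line y mm 15.2 51.0 204.0
0.1 line y mm 10.9 45.0 201.0
0.16 ............................................................
0.19 ............................................................
0.22 ............................................................
0.26 ............................................................
```

Run:
```python
from h import *
f=cv2.imread('pics/s10.png'); S=cam('scene')
n=np.array([.0869,.9962]);t=np.array([.9962,-.0869]);E=np.array([.482,.1465])
def sc(us,ys,z):
    for u in us:
        q=proj(0,[np.r_[E+u*t+y*n,z] for y in ys],S).astype(np.float32)
        yield u,cv2.remap(f.astype(np.float32),q[:,0].copy(),q[:,1].copy(),cv2.INTER_LINEAR).reshape(-1,3)
ys=np.arange(-.012,.0121,.001)
for u,v in sc((.02,.04,.06,.08,.1),ys,.162): print(u,v.mean(1).round().astype(int).tolist())
ys=np.arange(-.012,.0121,.002)
for u,v in sc((.15,.18,.22),ys,.15): print(u,[tuple(a) for a in v.round().astype(int).tolist()])
```

```text
0.02 [195, 195, 194, 193, 189, 184, 144, 104, 80, 63, 81, 118, 151, 178, 197, 197, 197, 198, 198, 198, 197, 197, 198, 198, 198]
0.04 [198, 198, 198, 198, 194, 189, 155, 111, 84, 71, 87, 128, 163, 184, 199, 199, 199, 199, 199, 199, 198, 198, 199, 199, 199]
0.06 [199, 199, 199, 200, 196, 191, 165, 110, 66, 62, 69, 106, 146, 174, 198, 200, 200, 200, 200, 200, 200, 200, 201, 198, 191]
0.08 [196, 196, 196, 196, 195, 189, 176, 112, 50, 63, 86, 123, 163, 184, 194, 197, 196, 196, 196, 196, 197, 198, 197, 196, 189]
0.1 [194, 193, 193, 192, 190, 178, 158, 117, 68, 59, 92, 130, 167, 194, 194, 194, 194, 194, 194, 193, 193, 194, 188, 183, 164]
0.15 [(96, 210, 232), (96, 210, 232), (96, 210, 232), (96, 209, 231), (90, 202, 225), (82, 178, 207), (87, 149, 191), (100, 149, 198), (99, 148, 197), (98, 147, 198), (99, 148, 198), (100, 149, 199), (101, 149, 199)]
0.18 [(97, 210, 232), (96, 209, 231), (95, 209, 231), (94, 208, 231), (89, 201, 224), (78, 175, 203), (82, 141, 183), (89, 135, 184), (91, 136, 185), (90, 135, 184), (90, 135, 184), (90, 136, 184), (91, 136, 184)]
0.22 [(95, 209, 231), (95, 209, 231), (94, 208, 231), (93, 207, 230), (87, 199, 223), (81, 173, 203), (87, 144, 188), (90, 137, 186), (90, 138, 186), (90, 137, 185), (88, 136, 184), (92, 139, 188), (93, 141, 190)]
```

Call:
play_rows:
  deltas:
    - [0.1,1,0,0,0,0,15]
    - [0,0,0,0,0,0,15]
    - [0,0,0,0,0,0,15]
    - [0,0,0,0,0,0,15]
    - [0,0,0,0,0,0,15]
    - [0,0,0,0,0,0,15]

```text
clock: 16.4
position: [0.5313, -0.0398, 0.1692]
tool_rot: [2.473, 1.569, -0.755]
force: [-0.7, -8.4, 9.1]
grip_width: 0.0212
```

Run:
```python
from h import *
s=telemetry.observe(); print(s['position'],s['force'],s['grip_width'],s['clock'])
f=vision.grab_frame('scene')[:,:,::-1]; A=cv2.imread('pics/scene0.png'); S=cam('scene')
for nme,b in dict(clipper=(157,246,240,286),tin=(240,268,276,302),guard=(290,284,320,312)).items(): print(nme,shift(A,f,*b))
n=np.array([.0869,.9962]);t=np.array([.9962,-.0869]);E=np.array([.482,.1465]);ys=np.arange(-.012,.0121,.001)
for u in (.04,.08):
    q=proj(0,[np.r_[E+u*t+y*n,.162] for y in ys],S).astype(np.float32)
    v=cv2.remap(f.astype(np.float32),q[:,0].copy(),q[:,1].copy(),cv2.INTER_LINEAR).reshape(-1,3).mean(1); w=np.clip(170-v,0,None); print(u,1e3*(w@ys)/w.sum())
# vise unchanged (closed) : jaw gap change since s9, same jaw/tube
B=cv2.imread('pics/s9.png')
for nme,b in dict(fixedjaw=(354,214,372,246),tube=(362,206,384,270),jaw=(378,216,396,250)).items(): print(nme,shift(B,f,*b,m=16))
```

```text
[ 0.53131238 -0.03982328  0.16919488] [-0.70954598 -8.44039701  9.10079405] 0.021154368272417866 16.4
clipper (0.125, 0.0, 0.929)
tin (0.0, -0.25, 0.565)
guard (-0.125, 0.25, 0.921)
0.04 -2.5019432907899195
0.08 -2.4292116502251306
fixedjaw (10.5, 2.5, 0.988)
tube (10.5, 2.625, 0.98)
jaw (10.625, 2.625, 0.98)
```

```bash
python3 -c "
from workcell import workorder,telemetry
print(workorder.job_done()); print(telemetry.observe()['force'])"
```

```text
the job is handed in; nothing more can be done
None
the job is handed in; nothing more can be done
```

I cranked the vise shut on the tube, let go of the knob, and slid the board out by its cleat. I handed the job in at about 16.5 s with the arm still holding the tail down; no verdict came back.

**Vise:** The crank went round until the jaw stopped closing and further pushing only turned the board, with the sideways force steady at about 3.4 N. I could not read the jaw's grip force directly. During the last 20 mm of the slide the jaw, tube and fixed jaw moved together within about 0.1 pixel.

**Board angle:** Tightening swung the board to about 5° off square. I took that out while sliding and moved it about 6 mm away from the stool's near side so that it stayed fully supported. It ended parallel to the edge within about 0.01 rad.

**Last checks:**
- **Line:** 2 to 3 mm inside the calculated stool edge, against a 10 mm limit. In the picture the edge itself shows about 2 mm inside that calculated place.
- **Hold:** the grip is on the cleat with about 9 N pressing down, and the hand's height did not change during the slide. I did not measure the board's tilt separately.
- **Clipper and guard comb:** neither moved measurably, within about 0.25 pixel.
- **Tin:** it also showed no shift, but a shadow lay across it and the image match was weak (0.57).
- **Steel comb and tray:** I did not check either at the end, though the arm went near neither.

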